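# Put the ink roller away in the push-open drawer

## Task

Put the ink roller away: press the front of the desk-top drawer unit so that its push-latch lets the drawer spring out, draw the drawer well out, and lay the roller flat in it without dropping it. Then push the drawer right home so that the latch catches, let go, and make sure it stays shut and has not sprung out again. Leave the other things on the desk where they are.

Things in the scene. Friction and masses are not known exactly. Their poses are not given: they have to be found in the camera images.
- cabinet: Desk-top drawer unit, fixed: grey steel box 254 mm wide (y), 220 deep (x), 100 high; one handleless drawer fills its front. Origin: centre of its underside; x to its back (the drawer opens towards -x), z up. The box's open face is at x = -110 mm. Push-push latch: every press of the drawer's front to the stop, then let go, changes its state; a press that stops short may not.
- drawer (a joint): How far the drawer is out, m. 0: latched shut, the front 7 mm off the box (how it starts). -0.006: pressed in to the stop, spring 5 to 6 N. From shut, a press lets it spring out to about 0.06, where it stays; beyond 0.05 it slides freely (1 N), to 0.165. Pushed home to the stop from outside and let go, it catches at 0; pushed short, or pressed once more, it springs out again.
- front_top (a point): Middle of the upper edge of the drawer's front, at mid-thickness, 98 mm above the desk; moves with the drawer, axes as the cabinet's. The front is a flat grey panel 16 mm thick, 250 wide, from 4 to 98 mm above the desk; its outside is at cabinet x = -133 mm when latched. Behind it is only the open tray, so fingers can go down behind its upper edge once it has sprung out.
- tray_floor (a point): Point on the drawer's floor, midway across, 75 mm behind the inside of the front, 27 mm above the desk; moves with the drawer, axes as the cabinet's. The steel tray is 210 mm across inside (y) and 184 front to back (x from -75 to +109 mm of this point); its walls rise 43 mm above the floor, the box's opening 63 mm.
- roller: Loose ink roller, 0.3 kg, 172 mm long (x), 106 wide, 40 high, lying level. Black rubber roll 40 mm thick, 90 long along y, axis 62 mm ahead (+x) of the origin; steel fork; round wooden handle towards -x, ending at -90 mm in a 40 mm swelling. Origin: on the underside, below the handle's front end. It fits the drawer lying across it (its x along the drawer's y, either way round).
- roller_grip (a point): Where the ink roller is best gripped: on the handle's axis, 6 mm behind (-x) the roller's origin and 20 mm above its underside; the handle is 27 mm thick here, from 8 mm ahead of this point to 17 mm behind. The centre of mass is about 25 mm ahead of it, towards the roll.
- jug: Bystander, loose: green plastic disinfectant jug with white cap, 75 x 105 mm, 232 mm high. Origin: centre of its underside.
- card_holder: Bystander, loose: flat aluminium card holder with raised rails, 110 x 220 mm, 18 mm high. Origin: centre of its underside.
- ink_slab: Bystander, loose: shallow black ink tray with a glass slab, 150 x 110 mm, 16 mm high. Origin: centre of its underside.
Mind the look-alikes: they are no part of the job. Of the things like the roller, leave any that is white; of the rest the smaller one is meant.

How it is judged:
By the outcome, as a careful person would: the job done as asked, in the order asked, and still so for the second after the job is handed in, with the robot touching nothing.
It also fails if it takes over 66 s, if anything falls off the work surface, if the arm or the gripper's body presses on something with over 40 N, if the wrist force passes 120 N, or if a joint passes its speed limit or range.

## Robot

A 6-joint arm with a two-finger parallel gripper is mounted at the origin on the work surface. World frame = base frame: x ahead of the robot, y to its left, z up, the work surface at z = 0. Lengths are in m, angles in rad, forces in N, time in s.
With the tool pointing down it reaches from about 0.35 to 0.775 m from the base axis. Payload 5.5 kg.
Tool frame: the origin (TCP) lies between the finger pads; the fingertips stand 8 mm ahead of it and the grasp point (between the pads) lies 11 mm behind it; z points along the fingers, y is the direction in which the jaws open and shut (so a half turn about z gives the same grasp; the last joint's range is limited). The gripper opens to 85 mm and grips with 20 to 120 N. Pads are 22 mm wide; open, the fingers measure 114 mm over their backs; the gripper's body (76 mm by 85 mm) begins 54 mm behind the grasp point. The pads swing forward as they close: fully open they stand 13 mm farther back than shut.
Start: joints at [0.974, 0.313, 0.046, 1.304, 0, 1.431], TCP at [0.254, 0.516, 0.239] pointing down, gripper open.
Joint ranges: [-2.76, 2.76], [-0.86, 1.69], [-1.03, 1.26], [-2.2, 2.34], [-1.47, 1.5], [-3.14, 3.14]. Speed limits (rad/s): [2.57, 2.57, 3.14, 3.14, 3.14, 3.14].

## Interface

Orientations are given as a rotation vector (axis times angle).
In Python, from plant import bot, imaging, ticket gives the robot as it stands.
- The arm moves only by the tool step_arm, never from a script. Its argument "deltas" is a list of rows, each a list of 4 numbers: the shift along the tool's x, y, z in units of 30 mm (1.0 is 30 mm), then the turn about the tool's z in units of 6 degrees (1.0 is 6 degrees). A call has 1 to 10 rows; each row shifts and turns the commanded pose from where the row before left it, along the tool's axes as they then stand; what a row does not reach is not made up. A row lasts 1/8 s, in which the tool goes at most 62.5 mm and 10.7 degrees, less where a joint would pass 70% of its speed; a pose out of reach is approached as far as the arm can. A call is refused whole if a number of a shift passes 1 or a number of a turn 1, either way. A call with a gripper value outside its range is refused whole. "claw" is the opening, from -1 (shut) to 1 (fully open), set as the call begins (left out, the last holds). The fingers move at their own pace and stop on an object; "newtons" is the grip in N (left out, the last holds). Time passes only in rows, so rows that do not move let the fingers close. It gives the time, the measured TCP pose, the force and the opening at its end, in the units of the state.
- bot.state(): the state, without advancing time (a new reading comes with each control period).
- imaging.snapshot(name): name is "side" or "top"; returns the picture (400x640x3 uint8, blue, green, red); there is no depth.
- imaging.camera_info(name): a dict with "intrinsics" (3x3 intrinsics, pixels), "eye" and "orientation" of the camera in the world. Camera axes: x right, y down, z forward; pixel columns grow to the right and rows downward; lengths in m; the calibration is good to about 2 mm. A picture is of the moment at which its call begins. camera_info takes no time and is no camera call.
- ticket.job_done(): hands the job in, once; it reports no verdict.
The state is a dict: "time": time; "joint_positions": joint angles; "joint_vel": joint speeds; "tau": joint torques, N m; "ee_pos": TCP position; "orientation": TCP orientation; "contact_force": force on the tool from outside, world axes, zero at the start; "torque": the same for the moment, N m; "gripper_width": finger opening in m.
Only numpy, scipy, OpenCV 4.12 (cv2) and the standard library are available. Lean on these libraries where they do the work, as an engineer would, in place of code of your own. Each camera call takes 0.05 s, during which the arm holds its last target.

## Working session

There is one attempt and no reset: what is moved stays moved. The work goes in short steps, Python scripts to look and compute and a tool call to move; the robot and the scene stay as the last step left them, time stands still between calls to the robot, and variables do not carry over. Pictures are saved under pics/ and viewed, and the job is handed in when it is done.

Besides the shell and the picture viewer there is one more tool, called as name([rows], argument=value, ...), one row to a line, values as JSON. step_arm: Moves the arm, as the interface text tells. Its arguments: {"type":"object","properties":{"deltas":{"type":"array"},"claw":{"type":"number"},"newtons":{"type":"number"}},"required":["deltas"]}

```bash
ls; mkdir -p pics; python3 - <<'E'
from plant import bot, imaging, ticket
import cv2
print(bot.state())
for n in("top","side"):
    cv2.imwrite(f"pics/{n}0.png",imaging.snapshot(n)); print(n,imaging.camera_info(n))
E
```

```text
pics
{'time': 0.0, 'joint_positions': array([9.74395911e-01, 3.14049388e-01, 4.49719636e-02, 1.30358865e+00,
       1.35805405e-05, 1.43117899e+00]), 'joint_vel': array([-8.02607424e-04, -1.98042134e-03, -3.88930821e-05,  1.17531264e-03,
       -2.67132569e-04, -1.29764560e-03]), 'tau': array([ 7.65991517e-04, -4.80622315e+01,  2.98538464e+01,  1.92866806e-02,
       -2.32487173e-04, -4.13454632e-05]), 'ee_pos': array([0.25334502, 0.51562885, 0.23837811]), 'orientation': array([-7.11136114e-01, -3.05934254e+00,  2.73208394e-03]), 'contact_force': array([-0.68310464, -0.54572264, -0.19579112]), 'torque': array([ 0.00801563, -0.01342227,  0.01766407]), 'gripper_width': 0.08548234782050958}
top {'intrinsics': array([[387.79495955,   0.        , 313.14403237],
       [  0.        , 387.79495955, 197.96332417],
       [  0.        ,   0.        ,   1.        ]]), 'eye': array([0.36215352, 0.0176276 , 1.5470436 ]), 'orientation': array([-2.18239474,  2.12005271, -0.1170039 ])}
side {'intrinsics': array([[481.18360053,   0.        , 310.79261768],
       [  0.        , 481.18360053, 199.61548381],
       [  0.        ,   0.        ,   1.        ]]), 'eye': array([ 0.34710197, -1.13655808,  1.03204432]), 'orientation': array([-2.23952224,  0.17416317, -0.06494506])}
```

View pics/top0.png

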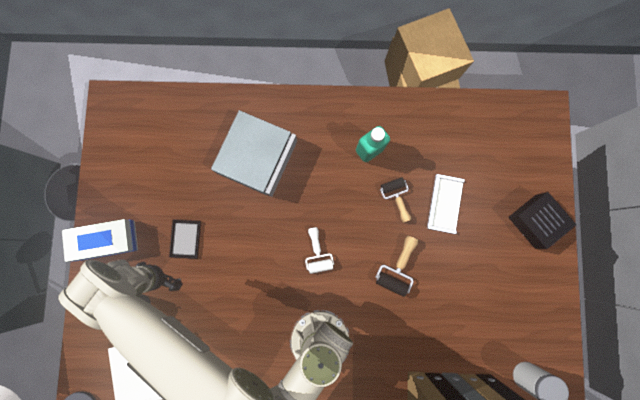

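View pics/side0.png

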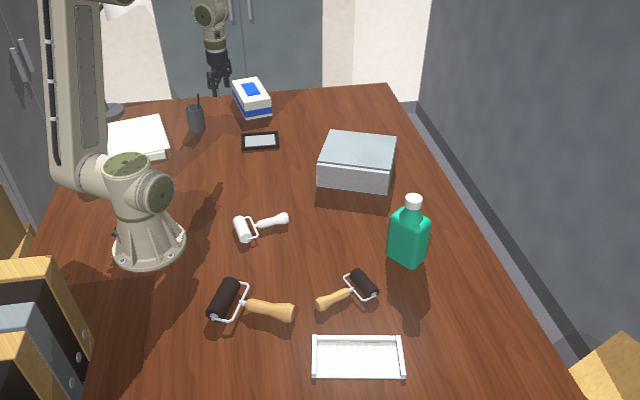

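Top view: the cabinet is at about (255,152) with its front facing right and slightly down, on the edge (293,135)-(270,190). The target is the smaller black roller, roll at (395,188) and handle end at (406,218). The larger one at (395,285) and the white one at (319,262) are look-alikes.

```bash
cat > h.py <<'E'
import numpy as np, cv2
from scipy.spatial.transform import Rotation as R
from plant import bot, imaging, ticket
def ray(n,uv):
    c=imaging.camera_info(n); d=R.from_rotvec(c["orientation"]).apply(np.linalg.inv(c["intrinsics"])@np.array([uv[0],uv[1],1.]))
    return np.array(c["eye"]),d
def onz(n,uv,z):
    e,d=ray(n,uv); return e+d*(z-e[2])/d[2]
def proj(n,p):
    c=imaging.camera_info(n); q=R.from_rotvec(c["orientation"]).inv().apply(np.array(p)-c["eye"]); u=c["intrinsics"]@q; return u[:2]/u[2]
def tri(a,b):
    (e1,d1),(e2,d2)=ray("top",a),ray("side",b)
    t=np.linalg.lstsq(np.c_[d1,-d2],e2-e1,rcond=None)[0]; p,q=e1+d1*t[0],e2+d2*t[1]; return (p+q)/2,np.linalg.norm(p-q)
def crop(src,box,s,out):
    im=cv2.imread(src); x0,y0,x1,y1=box; cv2.imwrite(out,cv2.resize(im[y0:y1,x0:x1],None,fx=s,fy=s,interpolation=cv2.INTER_CUBIC))
E
python3 - <<'E'
from h import *
crop("pics/top0.png",(200,100,310,205),5,"pics/c1.png")
crop("pics/top0.png",(370,170,430,230),9,"pics/c2.png")
crop("pics/side0.png",(300,120,410,205),6,"pics/c3.png")
crop("pics/side0.png",(300,255,400,325),7,"pics/c4.png")
E
```

```text
(no output)
```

View pics/c1.png

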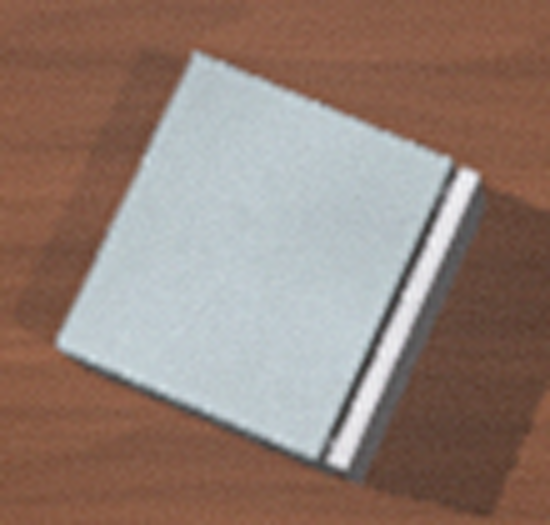

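View pics/c2.png

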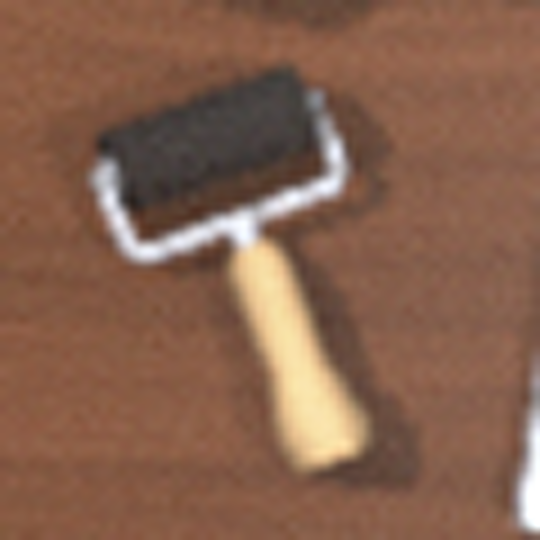

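View pics/c3.png

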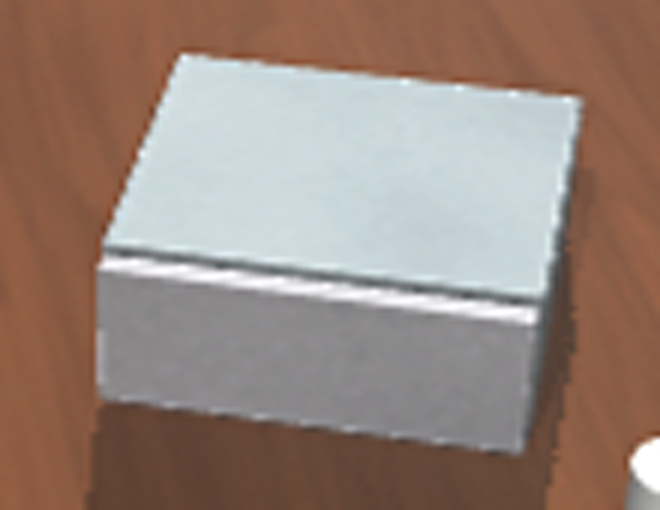

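View pics/c4.png

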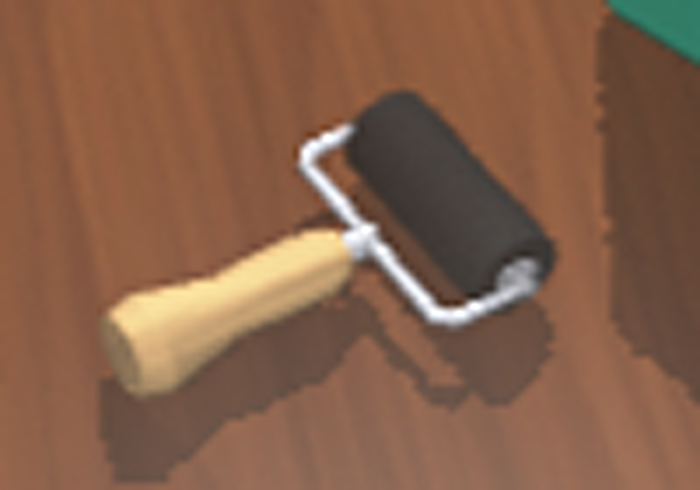

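```bash
python3 - <<'E'
from h import *
im=cv2.imread("pics/top0.png"); 
T=lambda p,o,s:(o[0]+(p[0]+.5)/s-.5,o[1]+(p[1]+.5)/s-.5)
C=[onz("top",T(p,(200,100),5),.1) for p in[(195,52),(58,345),(322,460),(452,160)]]
S=[onz("side",T(p,(300,120),6),.1) for p in[(580,97),(182,55),(104,248),(545,297)]]
for n,c in(("top",C),("side",S)):
    c=np.array(c); print(n,c.round(4).tolist())
    ctr=c.mean(0); bx=(c[0]+c[1]-c[2]-c[3])[:2]; by=(c[1]+c[2]-c[0]-c[3])[:2]
    print("ctr",ctr,"len",np.linalg.norm(bx)/2,np.linalg.norm(by)/2,"yaw",np.arctan2(bx[1],bx[0]),np.arctan2(-by[0],by[1]))
F=[onz("top",T(p,(200,100),5),.098) for p in[(482,177),(350,470)]]; print("front out edge",F)
# roller masks
hsv=cv2.cvtColor(im,cv2.COLOR_BGR2HSV)
for nm,box in(("top",(375,172,425,228)),("side",(310,260,385,315))):
    im=cv2.imread(f"pics/{nm}0.png"); x0,y0,x1,y1=box; sub=im[y0:y1,x0:x1].astype(int); h=cv2.cvtColor(im,cv2.COLOR_BGR2HSV)[y0:y1,x0:x1].astype(int)
    roll=((h[...,1]<70)&(h[...,2]<85)); han=(h[...,2]>130)&(h[...,1]>70)&(h[...,0]>12)&(h[...,0]<30)
    out={}
    for k,m in(("roll",roll),("han",han)):
        nl,l,s,cc=cv2.connectedComponentsWithStats(m.astype(np.uint8)); i=1+s[1:,4].argmax(); c=cc[i]+[x0,y0]; out[k]=c
        print(nm,k,s[i],c,onz(nm,c,.02)); 
        pts=np.argwhere(l==i)[:,::-1]+[x0,y0]; w=np.array([onz(nm,p,.02)[:2] for p in pts]); r=cv2.minAreaRect((w*1000).astype(np.float32)); print("  rect",r)
for p in[(257,245),(330,455),(215,135)]: print(p,onz("top",T(p,(370,170),9),.02))
for p in[(345,245),(120,355)]: print(p,onz("side",T(p,(300,255),7),.02))
E
```

```text
top [[0.8758, 0.3399, 0.1], [0.642, 0.4322, 0.1], [0.5593, 0.2268, 0.1], [0.7948, 0.1373, 0.1]]
ctr [0.71796293 0.28406372 0.1       ] len 0.21978516517500604 0.2515992502683561 yaw 1.1892107543076074 1.201227997485943
side [[0.8752, 0.3395, 0.1], [0.6426, 0.4315, 0.1], [0.5596, 0.2252, 0.1], [0.795, 0.1357, 0.1]]
ctr [0.71808503 0.28299434 0.1       ] len 0.2207104047368452 0.25097397439617564 yaw 1.1921620546477054 1.2007490587583485
front out edge [array([0.78253196, 0.11389848, 0.098     ]), array([0.55254743, 0.20561244, 0.098     ])]
top roll [  6   6  24  15 199] [393.1959799  184.86432161] [ 0.61160855 -0.27449649  0.02      ]
  rect ((611.5402221679688, -273.2019958496094), (36.58620071411133, 89.59757995605469), 20.156326293945312)
top han [ 20  24  16  27 210] [402.35238095 209.87619048] [ 0.51282512 -0.31093362  0.02      ]
  rect ((515.713623046875, -306.9450378417969), (101.81278991699219, 39.041038513183594), 25.337881088256836)
side roll [ 39   8  30  30 418] [362.98803828 282.4138756 ] [ 0.60900555 -0.26968366  0.02      ]
  rect ((608.4263305664062, -269.05242919921875), (43.23652267456055, 107.89518737792969), 21.53228187561035)
side han [  4  28  37  24 407] [330.62653563 298.61916462] [ 0.51043037 -0.3115784   0.02      ]
  rect ((515.6577758789062, -308.9581604003906), (109.46119689941406, 45.04581069946289), 23.39461898803711)
(257, 245) [ 0.56441532 -0.29411271  0.02      ]
(330, 455) [ 0.47288255 -0.32615364  0.02      ]
(215, 135) [ 0.61287804 -0.27547567  0.02      ]
(345, 245) [ 0.56510414 -0.28859818  0.02      ]
(120, 355) [ 0.47013983 -0.32778611  0.02      ]
```

Both views agree: cabinet at (0.718, 0.2835) with yaw 1.196, and sizes of 220 x 251 mm match the spec. The roller has yaw 0.362 and its grip point is at (0.5475, -0.2975); roll-to-handle-end is 150 mm against 152 nominal.

```bash
cat >> h.py <<'E'
CC=np.array([.718,.2835]); CY=1.196
ex=np.array([np.cos(CY),np.sin(CY)]); ey=np.array([-ex[1],ex[0]])
GRIP=np.array([.5475,-.2975]); RY=.362
def cab(x,y): return CC+ex*x+ey*y
def go(xy,z,jaw):
    s=bot.state(); r=R.from_rotvec(s["orientation"]); m=r.as_matrix(); p=np.array(s["ee_pos"])
    yj=np.arctan2(m[1,1],m[0,1]); dy=(jaw-yj+np.pi/2)%np.pi-np.pi/2
    w=np.array([*xy,z])-p; q=p[:2]-CC
    print("t",round(s["time"],2),"p",p.round(4),"cab",(q@ex).round(4),(q@ey).round(4),"jaw",yj.round(3),"tilt",np.degrees(np.arccos(-m[2,2])).round(2),"F",np.round(s["contact_force"],1),"w",round(s["gripper_width"],4),"j1,j6",s["joint_positions"][[0,5]].round(2))
    print(" units now-axes",(r.inv().apply(w)/.03).round(2),"turn",round(-np.degrees(dy)/6,2)," units after-turn", (np.array([np.array([np.sin(jaw),-np.cos(jaw)])@w[:2]*(-1 if 1 else 1)*-1, np.array([np.cos(jaw),np.sin(jaw)])@w[:2],-w[2]])/.03).round(2),"(x: check sign)")
E
python3 - <<'E'
from h import *
go(cab(-.18,0),.14,CY)
E
```

```text
t 0.1 p [0.2534 0.5157 0.2385] cab 0.046 0.5174 jaw 1.114 tilt 0.1 F [-1.2  0.  -0.4] w 0.0854 j1,j6 [0.97 1.43]
 units now-axes [-17.81  -6.09   3.29] turn -0.78  units after-turn [17.25 -7.53  3.28] (x: check sign)
```

```bash
sed -i 's/\*(-1 if 1 else 1)\*-1/*-1/; s/"(x: check sign)"//' h.py; grep -n 'after-turn' h.py
```

```text
25:    print(" units now-axes",(r.inv().apply(w)/.03).round(2),"turn",round(-np.degrees(dy)/6,2)," units after-turn", (np.array([np.array([np.sin(jaw),-np.cos(jaw)])@w[:2]*-1, np.array([np.cos(jaw),np.sin(jaw)])@w[:2],-w[2]])/.03).round(2),)
```

step_arm([
  [0,-0.4,0,-0.78],
  [-0.9,-0.8,0,0],
  [-0.95,-0.8,0,0],
  [-0.95,-0.8,0,0],
  [-0.95,-0.8,0,0],
  [-0.95,-0.8,0,0],
  [-0.95,-0.8,0,0],
  [-0.95,-0.8,0,0],
  [-0.95,-0.8,0,0],
  [-0.95,-0.7,0,0],
], claw=-1, newtons=40)

```text
time: 1.35
ee_pos: [0.4077, 0.2124, 0.239]
orientation: [-0.586, -3.086, 0.0]
contact_force: [0.8, 0.1, 0.7]
gripper_width: -0.0001
```

step_arm([
  [-0.95,0,0,0],
  [-0.95,0,0,0],
  [-0.95,0,0,0],
  [-0.95,0,0,0],
  [-0.95,0,0.5,0],
  [-0.95,0,0.7,0],
  [-0.95,0,0.7,0],
  [-0.9,0,0.7,0],
  [-0.8,0,0.6,0],
  [0,0,0,0],
])

```text
time: 2.6
ee_pos: [0.6403, 0.121, 0.1405]
orientation: [-0.587, -3.082, 0.002]
contact_force: [0.3, -0.5, -0.4]
gripper_width: 0.0002
```

```bash
python3 - <<'E'
from h import *
go(cab(-.18,0),.06,CY)
cv2.imwrite("pics/s1.png",imaging.snapshot("side"))
E
```

```text
t 2.6 p [0.6403 0.121  0.1405] cab -0.1796 0.0128 jaw 1.194 tilt 0.24 F [ 0.3 -0.5 -0.4] w 0.0002 j1,j6 [0.06 0.44]
 units now-axes [-0.44 -0.01  2.68] turn -0.02  units after-turn [-0.43 -0.01  2.68]
```

View pics/s1.png

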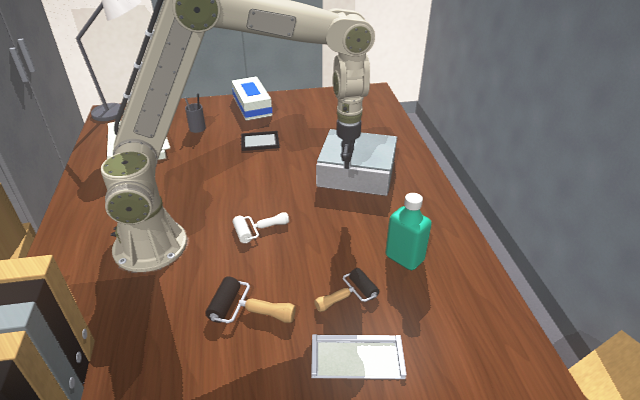

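The closed gripper (fingertip at about (347,165)) hangs in front of the drawer. Next I descend and approach the front.

step_arm([
  [-0.43,0,0.6,0],
  [0,0,0.7,0],
  [0,0,0.7,0],
  [0,0,0.6,0],
  [0,0.3,0,0],
  [0,0.3,0,0],
  [0,0.2,0,0],
  [0,0.1,0,0],
  [0,0.1,0,0],
  [0,0,0,0],
])

```text
time: 3.9
ee_pos: [0.6637, 0.1442, 0.066]
orientation: [0.587, 3.086, -0.002]
contact_force: [-2.3, -4.1, 3.0]
gripper_width: 0.0004
```

```bash
python3 - <<'E'
from h import *
go(cab(-.14,0),.06,CY)
E
```

```text
t 3.9 p [0.6637 0.1442 0.066 ] cab -0.1495 -0.0005 jaw 1.195 tilt 0.09 F [-2.3 -4.1  3. ] w 0.0004 j1,j6 [0.1  0.47]
 units now-axes [0.02 0.32 0.2 ] turn -0.01  units after-turn [0.02 0.32 0.2 ]
```

step_arm([
  [0,0.1,0,0],
  [0,0.1,0,0],
  [0,0,0,0],
])

```text
time: 4.28
ee_pos: [0.6656, 0.1489, 0.066]
orientation: [0.588, 3.086, -0.004]
contact_force: [-3.3, -6.9, 4.3]
gripper_width: -0.0001
```

step_arm([
  [0,0.07,0,0],
  [0,0,0,0],
])

```text
time: 4.53
ee_pos: [0.6656, 0.149, 0.066]
orientation: [-0.59, -3.085, 0.009]
contact_force: [-5.6, -13.0, 7.1]
gripper_width: 0.0002
```

```bash
python3 - <<'E'
from h import *
go(cab(-.14,0),.06,CY)
E
```

```text
t 4.53 p [0.6656 0.149  0.066 ] cab -0.1443 -0.0005 jaw 1.193 tilt 0.35 F [ -5.6 -13.    7.1] w 0.0002 j1,j6 [0.11 0.48]
 units now-axes [0.02 0.15 0.2 ] turn -0.03  units after-turn [0.02 0.14 0.2 ]
```

It is at the stop: the force rose to 14 N with no further travel. Retreating now.

step_arm([
  [0,-0.6,0,0],
  [0,-1,0,0],
  [0,-1,0,0],
  [0,-0.8,-0.3,0],
  [0,0,-1,0],
  [0,0,-1,0],
  [0,0,-0.7,0],
  [0,0,0,0],
])

```text
time: 5.52
ee_pos: [0.6308, 0.0575, 0.1579]
orientation: [0.585, 3.082, 0.002]
contact_force: [-1.1, 0.4, -0.2]
gripper_width: -0.0001
```

```bash
python3 - <<'E'
from h import *
go(cab(-.14,0),.06,CY)
for n in("side","top"): cv2.imwrite(f"pics/{n}2.png",imaging.snapshot(n))
crop("pics/side2.png",(260,80,420,230),4,"pics/s2c.png")
crop("pics/top2.png",(200,90,360,230),4,"pics/t2c.png")
E
```

```text
t 5.53 p [0.6308 0.0575 0.1579] cab -0.2422 -0.0016 jaw 1.196 tilt 0.3 F [-1.1  0.4 -0.2] w -0.0001 j1,j6 [-0.04  0.34]
 units now-axes [0.07 3.4  3.27] turn -0.0  units after-turn [0.05 3.41 3.26]
```

View pics/s2c.png

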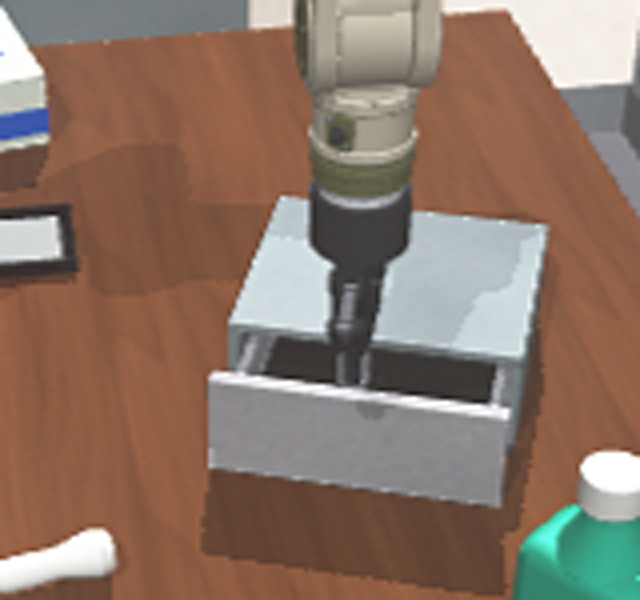

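View pics/t2c.png

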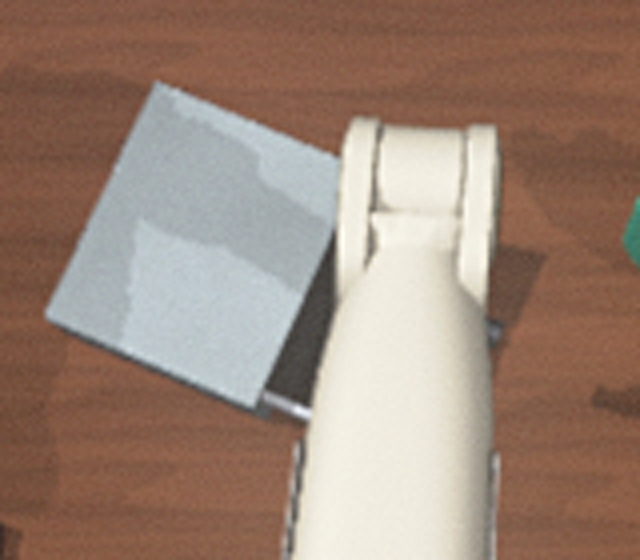

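```bash
python3 - <<'E'
from h import *
for p in[(211,373),(508,410)]:
    w=onz("side",(260+(p[0]+.5)/4-.5,80+(p[1]+.5)/4-.5),.098)[:2]-CC; print(w@ex,w@ey)
go(cab(-.145,0),.078,CY)
E
```

```text
-0.18181882537472419 0.12632151189941143
-0.1826311391599791 -0.12087599649499302
t 5.62 p [0.6291 0.0576 0.1551] cab -0.2427 0.0 jaw 1.196 tilt 0.03 F [-0.4 -0.6  0.4] w -0.0001 j1,j6 [-0.04  0.34]
 units now-axes [0.   3.26 2.57] turn -0.0  units after-turn [-0.    3.26  2.57]
```

step_arm([
  [0,0.8,0,0],
  [0,1,0,0],
  [0,0.9,0,0],
  [0,0.55,0.3,0],
  [0,0,0.6,0],
  [0,0,0.7,0],
  [0,0,0.6,0],
  [0,0,0.35,0],
  [0,0,0,0],
])

```text
time: 6.75
ee_pos: [0.664, 0.1486, 0.0772]
orientation: [-0.585, -3.084, 0.001]
contact_force: [0.3, -0.3, -0.4]
gripper_width: 0.0002
```

```bash
python3 - <<'E'
from h import *
go(cab(-.28+.02,0),.078,CY)
cv2.imwrite("pics/s3.png",imaging.snapshot("side"))
crop("pics/s3.png",(260,80,420,230),4,"pics/s3c.png")
E
```

```text
t 6.75 p [0.664  0.1486 0.0772] cab -0.1453 0.0009 jaw 1.196 tilt 0.16 F [ 0.3 -0.3 -0.4] w 0.0002 j1,j6 [0.1  0.48]
 units now-axes [-0.03 -3.82 -0.02] turn -0.0  units after-turn [-0.03 -3.82 -0.03]
```

View pics/s3c.png

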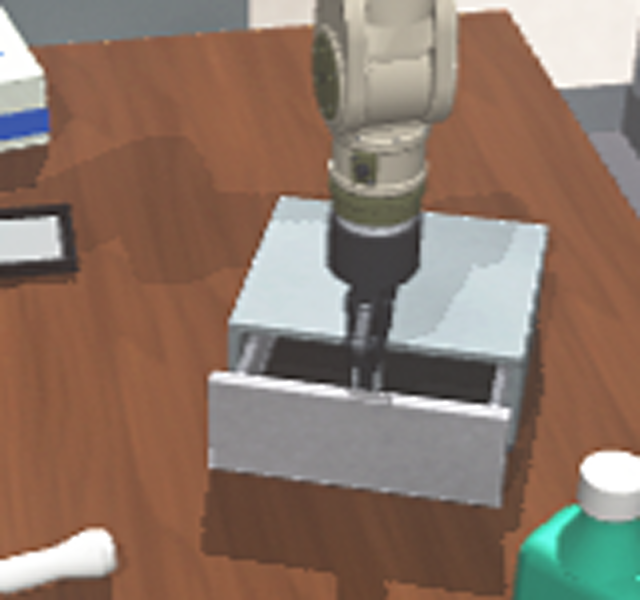

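Fingers are behind the front with no contact force. Drawing out.

step_arm([
  [0,-0.2,0,0],
  [0,-0.3,0,0],
  [0,-0.4,0,0],
  [0,-0.5,0,0],
  [0,-0.5,0,0],
  [0,-0.5,0,0],
  [0,-0.5,0,0],
  [0,-0.4,0,0],
  [0,-0.3,0,0],
  [0,-0.2,0,0],
])

```text
time: 8.05
ee_pos: [0.6229, 0.0418, 0.0787]
orientation: [-0.586, -3.086, 0.0]
contact_force: [0.3, 1.3, 0.8]
gripper_width: -0.0004
```

step_arm([
  [0,-0.08,0,0],
  [0,0,0,0],
])

```text
time: 8.3
ee_pos: [0.6222, 0.04, 0.0786]
orientation: [-0.586, -3.086, 0.001]
contact_force: [0.5, -0.1, -0.3]
gripper_width: -0.0003
```

```bash
python3 - <<'E'
from h import *
go(cab(-.26,0),.17,CY)
E
```

```text
t 8.3 p [0.6222 0.04   0.0786] cab -0.2617 -0.0 jaw 1.196 tilt 0.02 F [ 0.5 -0.1 -0.3] w -0.0003 j1,j6 [-0.06  0.31]
 units now-axes [ 0.    0.05 -3.05] turn -0.0  units after-turn [ 0.    0.06 -3.05]
```

step_arm([
  [0,0.15,-0.3,0],
  [0,0,-0.9,0],
  [0,0,-0.9,-0.9],
  [0,0,-0.9,-1],
  [0,0,-0.6,-1],
  [0,0,0,-1],
  [0,0,0,-1],
  [0,0,0,-1],
  [0,0,0,-1],
  [0,0,0,-0.14],
], claw=1)

```text
time: 9.55
ee_pos: [0.6242, 0.0448, 0.1874]
orientation: [-0.566, 3.09, -0.0]
contact_force: [0.0, -0.2, 0.8]
gripper_width: 0.0854
```

```bash
python3 - <<'E'
from h import *
go(GRIP,.1,RY+np.pi/2)
cv2.imwrite("pics/s4.png",imaging.snapshot("side"))
E
```

```text
t 9.55 p [0.6242 0.0448 0.1874] cab -0.2565 -0.0001 jaw 1.933 tilt 0.04 F [ 0.  -0.2  0.8] w 0.0854 j1,j6 [-0.06 -0.42]
 units now-axes [ 6.44 -9.76  2.91] turn 0.0  units after-turn [ 6.43 -9.76  2.91]
```

View pics/s4.png

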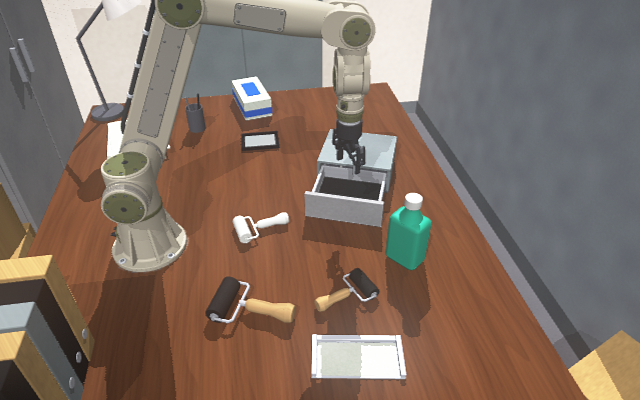

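The drawer is well out, with its front edge running from (307,193) to (384,207). Moving above the roller.

step_arm([
  [0.4,-0.6,0,0],
  [0.65,-0.98,0,0],
  [0.65,-0.98,0,0],
  [0.65,-1,0,0],
  [0.65,-1,0,0],
  [0.65,-1,0,0],
  [0.65,-1,0,0],
  [0.65,-1,0,0],
  [0.65,-1,0.3,0],
  [0.65,-0.9,0.5,0],
])

```text
time: 10.85
ee_pos: [0.5485, -0.29, 0.1633]
orientation: [-0.562, 3.09, -0.002]
contact_force: [0.2, -0.8, -0.3]
gripper_width: 0.0852
```

step_arm([
  [0.18,-0.3,0.5,0],
  [0,0,0.6,0],
  [0,0,0.6,0],
  [0,0,0.3,0],
  [0,0,0,0],
])

```text
time: 11.48
ee_pos: [0.5468, -0.2973, 0.1021]
orientation: [0.566, -3.089, -0.002]
contact_force: [0.7, -0.5, 0.7]
gripper_width: 0.0857
```

```bash
python3 - <<'E'
from h import *
go(GRIP,.014,RY+np.pi/2)
for n in("side","top"): cv2.imwrite(f"pics/{n}5.png",imaging.snapshot(n))
crop("pics/side5.png",(270,220,430,340),5,"pics/s5c.png")
crop("pics/top5.png",(350,150,450,240),6,"pics/t5c.png")
for z in(.02,): print(proj("side",[*GRIP,z]),proj("top",[*GRIP,z]))
E
```

```text
t 11.47 p [ 0.5468 -0.2973  0.1021] cab -0.6031 -0.0533 jaw 1.933 tilt 0.09 F [ 0.7 -0.5  0.7] w 0.0857 j1,j6 [-0.63 -0.99]
 units now-axes [-0.02 -0.02  2.94] turn 0.0  units after-turn [-0.02 -0.01  2.94]
[343.17031502 292.8736927 ] [398.95783755 201.04495424]
```

View pics/s5c.png

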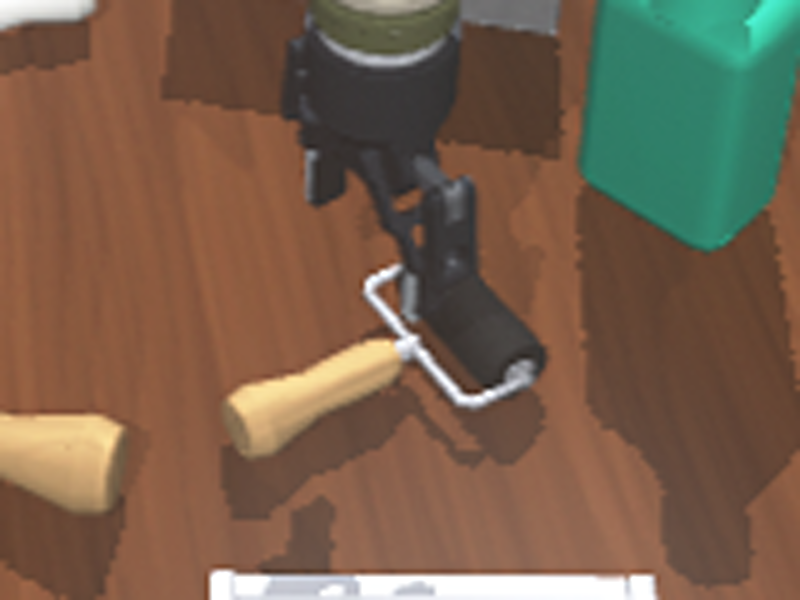

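View pics/t5c.png

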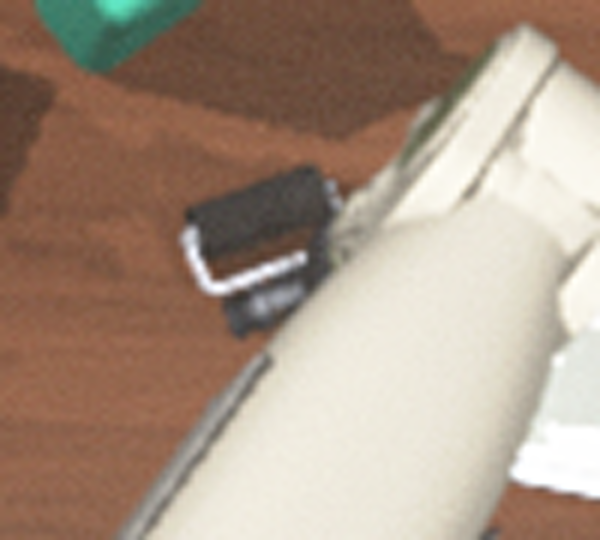

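The roller is lined up: the projected grip point falls on the handle at crop pixel (366,364), behind the ferrule at (408,347). Descending and gripping.

step_arm([
  [0,0,0.6,0],
  [0,0,0.7,0],
  [0,0,0.7,0],
  [0,0,0.5,0],
  [0,0,0.3,0],
  [0,0,0.12,0],
  [0,0,0,0],
])

```text
time: 12.45
ee_pos: [0.5475, -0.2979, 0.0155]
orientation: [-0.566, 3.09, -0.0]
contact_force: [0.4, -0.7, -0.3]
gripper_width: 0.0855
```

step_arm([
  [0,0,0,0],
  [0,0,0,0],
  [0,0,0,0],
  [0,0,0,0],
  [0,0,0,0],
  [0,0,0,0],
], claw=-1, newtons=60)

```text
time: 13.2
ee_pos: [0.5475, -0.2978, 0.0157]
orientation: [-0.566, 3.09, -0.0]
contact_force: [-2.3, 1.8, 5.1]
gripper_width: 0.0249
```

```bash
python3 - <<'E'
from h import *
go(GRIP,.17,RY+np.pi/2)
cv2.imwrite("pics/side6.png",imaging.snapshot("side"))
crop("pics/side6.png",(270,220,430,340),5,"pics/s6c.png")
E
```

```text
t 13.2 p [ 0.5475 -0.2978  0.0157] cab -0.6034 -0.0541 jaw 1.933 tilt 0.03 F [-2.3  1.8  5.1] w 0.0249 j1,j6 [-0.63 -0.99]
 units now-axes [-0.01  0.01 -5.14] turn 0.0  units after-turn [-0.    0.01 -5.14]
```

View pics/s6c.png

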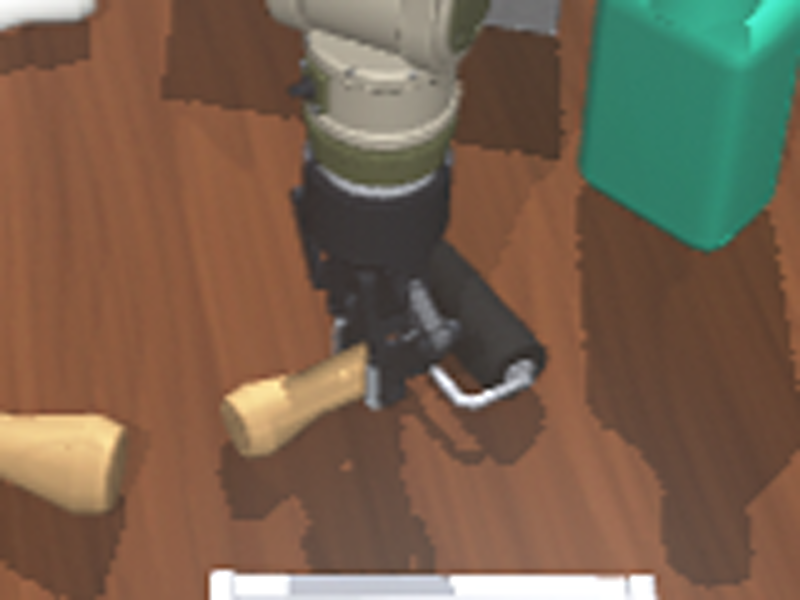

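The grip is on the handle at 25 mm opening. Lifting.

step_arm([
  [0,0,-0.2,0],
  [0,0,-0.5,0],
  [0,0,-0.7,0],
  [0,0,-0.8,0],
  [0,0,-0.9,0],
  [0,0,-0.9,0],
  [0,0,-0.8,0],
  [0,0,-0.4,0],
  [0,0,0,0],
])

```text
time: 14.38
ee_pos: [0.5477, -0.2981, 0.1721]
orientation: [-0.566, 3.089, -0.002]
contact_force: [-0.4, -0.6, -3.1]
gripper_width: 0.0245
```

```bash
python3 - <<'E'
from h import *
go(cab(-.207,0),.17,CY)
cv2.imwrite("pics/side7.png",imaging.snapshot("side"))
crop("pics/side7.png",(250,140,450,300),4,"pics/s7c.png")
E
```

```text
t 14.38 p [ 0.5477 -0.2981  0.1721] cab -0.6036 -0.0545 jaw 1.933 tilt 0.1 F [-0.4 -0.6 -3.1] w 0.0245 j1,j6 [-0.63 -0.99]
 units now-axes [-7.54 11.01  0.06] turn 7.04  units after-turn [ 1.82 13.22  0.07]
```

View pics/s7c.png

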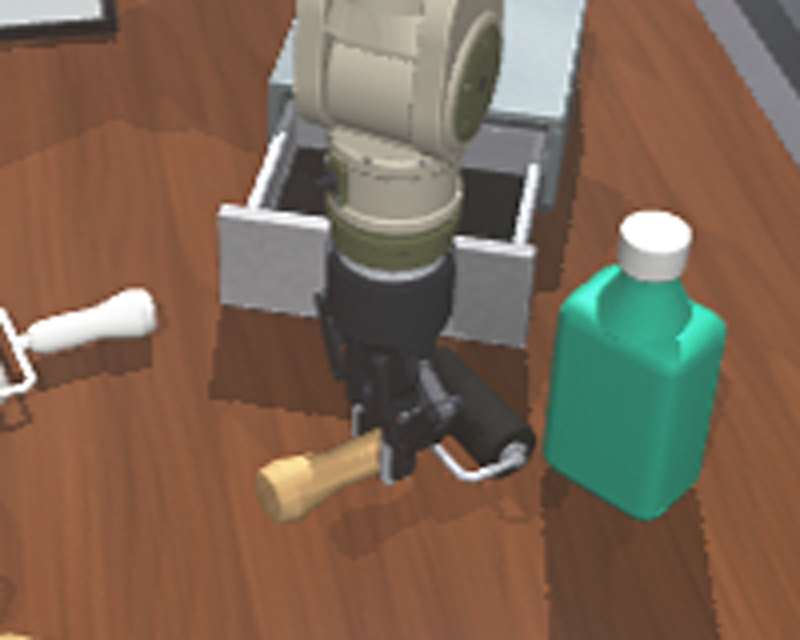

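```bash
python3 - <<'E'
from h import *
im=cv2.imread("pics/side0.png");h=cv2.cvtColor(im,cv2.COLOR_BGR2HSV)
m=cv2.inRange(h,(70,90,40),(95,255,255)); ys,xs=np.nonzero(m); print(xs.min(),xs.max(),ys.min(),ys.max())
for uv in[(xs[ys==ys.max()].mean(),ys.max()),(xs.min(),250),(xs.max(),255)]: print(uv,onz("side",uv,0.0))
print("cap",onz("side",(413,202),.225),onz("top",(378,134),.232))
E
```

```text
386 430 206 269
(np.float64(411.0), np.int64(269)) [ 0.76314802 -0.2248292   0.        ]
(np.int64(386), 250) [ 0.71275757 -0.1375953   0.        ]
(np.int64(430), 255) [ 0.83644593 -0.17929351  0.        ]
cap [ 0.75202578 -0.19201878  0.225     ] [ 0.75470182 -0.18039329  0.232     ]
```

Held level; the load reads 3.1 N, which fits 0.3 kg. The jug is at about (0.76,-0.17), so I take a path nearer the base and turn there.

step_arm([
  [-0.1,0.4,0,0],
  [-0.1,0.7,0,0],
  [-0.1,0.9,0,0],
  [-0.1,0.9,0,0],
  [-0.1,0.9,0,0],
  [-0.1,0.9,0,0],
  [-0.1,0.9,0,0],
  [-0.1,0.7,0,0],
  [-0.05,0.44,0,0.5],
  [0,0,0,0.8],
])

```text
time: 15.68
ee_pos: [0.4987, -0.098, 0.1707]
orientation: [0.353, -3.121, -0.001]
contact_force: [1.1, 0.7, -3.8]
gripper_width: 0.0243
```

step_arm([
  [0,0,0,0.8],
  [0,0,0,0.9],
  [0,0,0,0.9],
  [0,0,0,0.9],
  [0,0,0,0.9],
  [0,0,0,0.8],
  [0,0,0,0.54],
  [0,0,0,0],
])

```text
time: 16.68
ee_pos: [0.4991, -0.0992, 0.1707]
orientation: [-0.584, -3.086, -0.0]
contact_force: [-0.9, 0.8, -2.5]
gripper_width: 0.0245
```

```bash
python3 - <<'E'
from h import *
go(cab(-.207,0),.14,CY)
E
```

```text
t 16.68 p [ 0.4991 -0.0992  0.1707] cab -0.4362 0.0636 jaw 1.196 tilt 0.05 F [-0.9  0.8 -2.5] w 0.0245 j1,j6 [-0.35  0.02]
 units now-axes [-2.12  7.64  1.02] turn 0.0  units after-turn [-2.12  7.64  1.02]
```

step_arm([
  [-0.2,0.5,0,0],
  [-0.22,0.8,0,0],
  [-0.22,0.9,0,0],
  [-0.22,0.9,0,0],
  [-0.22,0.9,0,0],
  [-0.22,0.9,0,0],
  [-0.22,0.9,0,0],
  [-0.22,0.8,0,0],
  [-0.2,0.6,0,0],
  [-0.12,0.44,0,0],
])

```text
time: 17.92
ee_pos: [0.6416, 0.0926, 0.1706]
orientation: [-0.583, -3.087, -0.0]
contact_force: [0.5, 0.6, -2.9]
gripper_width: 0.0245
```

step_arm([
  [0,0,0.2,0],
  [0,0,0,0],
])

```text
time: 18.18
ee_pos: [0.6401, 0.0907, 0.1641]
orientation: [-0.585, -3.084, 0.001]
contact_force: [-0.1, -0.1, -3.3]
gripper_width: 0.0243
```

```bash
python3 - <<'E'
from h import *
go(cab(-.207,.002),.044,CY)
cv2.imwrite("pics/side8.png",imaging.snapshot("side"));cv2.imwrite("pics/top8.png",imaging.snapshot("top"))
crop("pics/side8.png",(280,100,420,230),4.6,"pics/s8c.png")
crop("pics/top8.png",(200,90,360,230),4,"pics/t8c.png")
E
```

```text
t 18.18 p [0.6401 0.0907 0.1641] cab -0.2079 0.0019 jaw 1.196 tilt 0.13 F [-0.1 -0.1 -3.3] w 0.0243 j1,j6 [0.02 0.39]
 units now-axes [-0.01  0.03  4.  ] turn -0.0  units after-turn [0.   0.03 4.  ]
```

View pics/s8c.png

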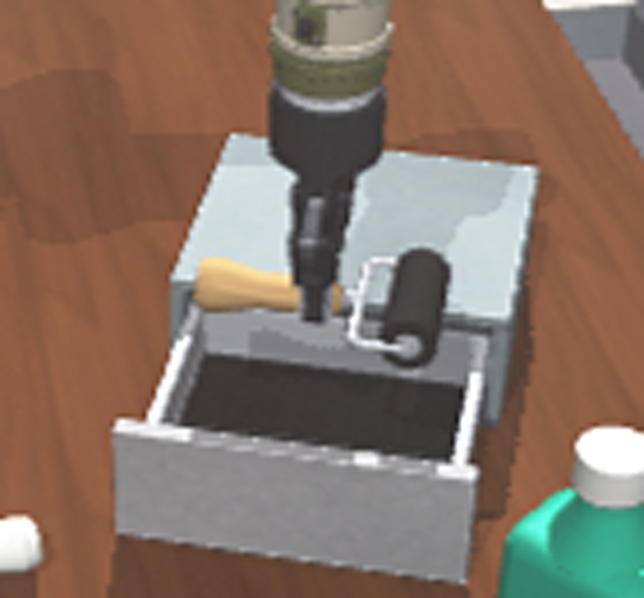

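View pics/t8c.png

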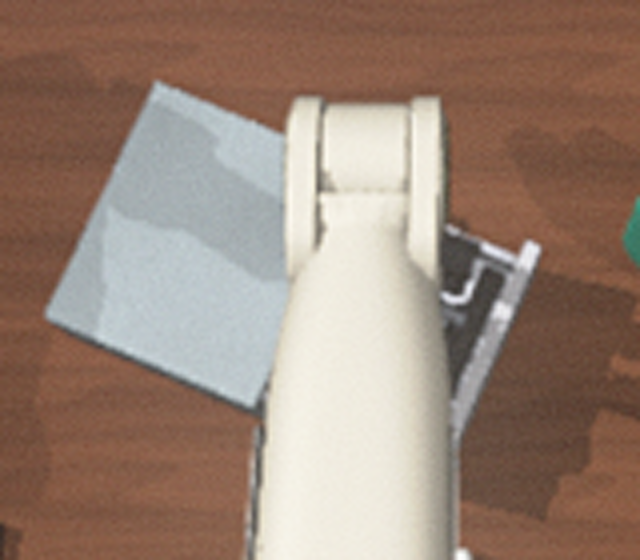

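```bash
python3 - <<'E'
from h import *
f=lambda p,z:(lambda w:(round(w@ex,4),round(w@ey,4)))(onz("side",(280+(p[0]+.5)/4.6-.5,100+(p[1]+.5)/4.6-.5),z)[:2]-CC)
print("front back edge",f((118,420),.098),f((477,465),.098)); print("front outer",f((115,428),.098),f((474,476),.098))
print("handle end",f((200,287),.168),"roll centre",f((418,310),.168), "roll front edge",f((449,300),.168))
E
```

```text
front back edge (np.float64(-0.2827), np.float64(0.1266)) (np.float64(-0.2809), np.float64(-0.1209))
front outer (np.float64(-0.2919), np.float64(0.1265)) (np.float64(-0.293), np.float64(-0.1202))
handle end (np.float64(-0.2123), np.float64(0.0836)) roll centre (np.float64(-0.2091), np.float64(-0.0673)) roll front edge (np.float64(-0.1929), np.float64(-0.0865))
```

The drawer is about 0.162 m out. The roller spans cabinet y from -0.087 to +0.084 and x = -0.21 ± 0.05, so it fits. Lowering.

step_arm([
  [0,0,0.4,0],
  [0,0,0.6,0],
  [0,0,0.6,0],
  [0,0,0.6,0],
  [0,0,0.6,0],
  [0,0,0.5,0],
  [0,0,0.35,0],
  [0,0,0.2,0],
  [0,0,0.08,0],
  [0,0,0,0],
])

```text
time: 19.52
ee_pos: [0.6413, 0.0909, 0.0476]
orientation: [0.586, 3.086, 0.0]
contact_force: [-0.0, -1.1, -3.5]
gripper_width: 0.0245
```

```bash
python3 - <<'E'
from h import *
go(cab(-.207,.002),.0427,CY)
E
```

```text
t 19.52 p [0.6413 0.0909 0.0476] cab -0.2073 0.0009 jaw 1.196 tilt 0.04 F [-0.  -1.1 -3.5] w 0.0245 j1,j6 [0.02 0.39]
 units now-axes [0.04 0.01 0.16] turn -0.0  units after-turn [0.04 0.01 0.16]
```

step_arm([
  [0,0,0.06,0],
  [0,0,0.05,0],
  [0,0,0.03,0],
  [0,0,0,0],
])

```text
time: 20.02
ee_pos: [0.641, 0.0909, 0.0431]
orientation: [0.586, 3.086, 0.0]
contact_force: [0.5, 0.3, -3.2]
gripper_width: 0.0244
```

step_arm([
  [0,0,0.03,0],
  [0,0,0,0],
])

```text
time: 20.27
ee_pos: [0.6412, 0.091, 0.0428]
orientation: [0.586, 3.086, 0.0]
contact_force: [-0.8, 0.2, 1.3]
gripper_width: 0.0244
```

It has touched the tray floor: the load went from -3.2 N to +1.3 N. Opening partway.

step_arm([
  [0,0,0,0],
  [0,0,0,0],
  [0,0,0,0],
  [0,0,0,0],
], claw=0.3)

```text
time: 20.78
ee_pos: [0.6411, 0.0909, 0.0423]
orientation: [0.586, 3.086, 0.0]
contact_force: [0.3, -0.7, -0.9]
gripper_width: 0.0557
```

step_arm([
  [0,0,-0.2,0],
  [0,0,-0.4,0],
  [0,0,-0.7,0],
  [0,0,-0.9,0],
  [0,0,-0.9,0],
  [0,0,-0.9,0],
  [0,0,-0.5,0],
  [0,0,0,0],
])

```text
time: 21.78
ee_pos: [0.6419, 0.091, 0.1789]
orientation: [0.585, 3.083, 0.001]
contact_force: [1.1, 0.3, 0.6]
gripper_width: 0.0553
```

```bash
python3 - <<'E'
from h import *
go(cab(-.37,.0),.17,CY)
cv2.imwrite("pics/side9.png",imaging.snapshot("side"))
crop("pics/side9.png",(280,100,420,230),4.6,"pics/s9c.png")
E
```

```text
t 21.77 p [0.6419 0.091  0.1789] cab -0.207 0.0003 jaw 1.196 tilt 0.18 F [1.1 0.3 0.6] w 0.0553 j1,j6 [0.02 0.39]
 units now-axes [-0.01 -5.43  0.29] turn -0.0  units after-turn [-0.01 -5.43  0.3 ]
```

View pics/s9c.png

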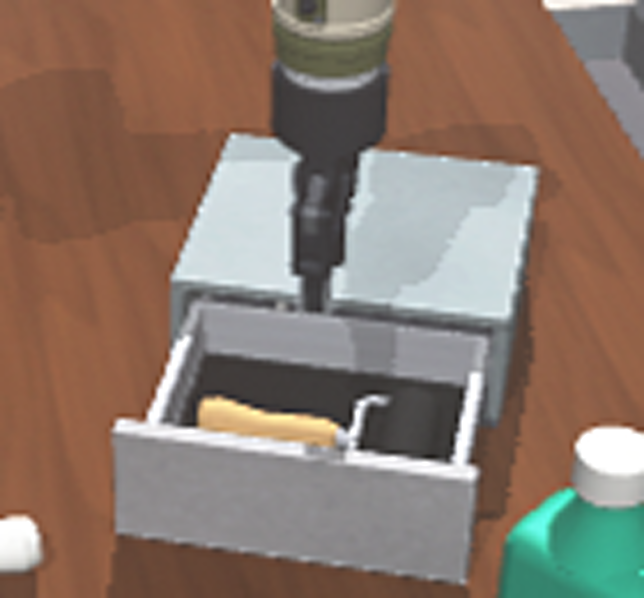

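The roller lies flat in the drawer, handle at (270,420) and roll at (415,420) in the crop. Going round to the outside of the front.

step_arm([
  [0,-0.6,0,0],
  [0,-1,0,0],
  [0,-1,0,0],
  [0,-1,0,0],
  [0,-0.8,0,0],
  [0,-0.3,0.4,0],
  [0,0,0.8,0],
  [0,0,0.9,0],
  [0,0,0.9,0],
  [0,0,0.6,0],
], claw=-1)

```text
time: 23.08
ee_pos: [0.5875, -0.0398, 0.0661]
orientation: [-0.585, -3.083, -0.0]
contact_force: [-0.3, -1.2, -0.2]
gripper_width: -0.0002
```

step_arm([
  [0,0.1,0.15,0],
  [0,0.3,0,0],
  [0,0.3,0,0],
  [0,0.3,0,0],
  [0,0.3,0,0],
  [0,0.4,0,0],
  [0,0.4,0,0],
  [0,0.4,0,0],
])

```text
time: 24.08
ee_pos: [0.618, 0.0302, 0.0654]
orientation: [0.585, 3.085, 0.0]
contact_force: [1.0, -1.7, 4.9]
gripper_width: -0.0001
```

```bash
python3 - <<'E'
from h import *
go(cab(-.1443,.0),.066,CY)
E
```

```text
t 24.07 p [0.618  0.0302 0.0654] cab -0.2723 0.0003 jaw 1.196 tilt 0.11 F [ 1.  -1.7  4.9] w -0.0001 j1,j6 [-0.08  0.29]
 units now-axes [-0.01  4.27 -0.02] turn -0.0  units after-turn [-0.01  4.27 -0.02]
```

step_arm([
  [0,0.4,0,0],
  [0,0.5,0,0],
  [0,0.5,0,0],
  [0,0.5,0,0],
  [0,0.5,0,0],
  [0,0.4,0,0],
  [0,0.4,0,0],
  [0,0.3,0,0],
  [0,0.2,0,0],
  [0,0.1,0,0],
])

```text
time: 25.32
ee_pos: [0.66, 0.1348, 0.0654]
orientation: [0.587, 3.083, -0.003]
contact_force: [1.6, -8.9, 6.3]
gripper_width: 0.0003
```

```bash
python3 - <<'E'
from h import *
go(cab(-.1443,.0),.066,CY)
cv2.imwrite("pics/side10.png",imaging.snapshot("side"))
crop("pics/side10.png",(280,100,420,230),4.6,"pics/s10c.png")
E
```

```text
t 25.32 p [0.66   0.1348 0.0654] cab -0.1596 -0.0005 jaw 1.195 tilt 0.2 F [ 1.6 -8.9  6.3] w 0.0003 j1,j6 [0.08 0.46]
 units now-axes [ 0.02  0.51 -0.02] turn -0.01  units after-turn [ 0.02  0.51 -0.02]
```

View pics/s10c.png

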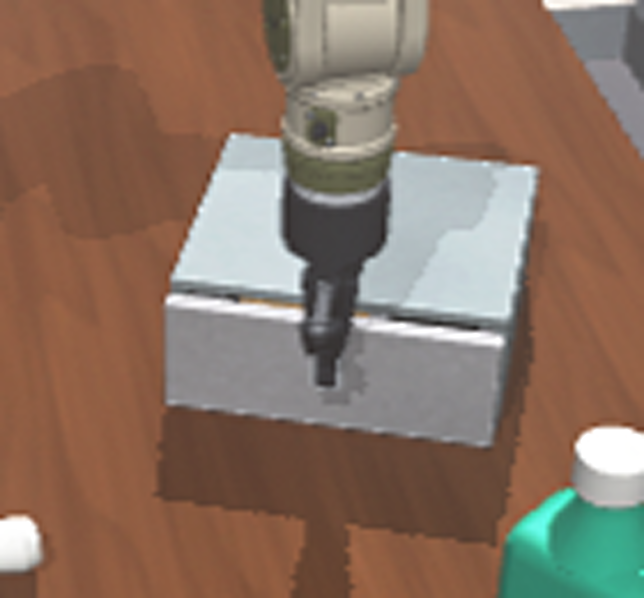

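step_arm([
  [0,0.2,0,0],
  [0,0.2,0,0],
  [0,0.1,0,0],
  [0,0.1,0,0],
  [0,0,0,0],
])

```text
time: 26.0
ee_pos: [0.6654, 0.1482, 0.0654]
orientation: [0.591, 3.084, -0.012]
contact_force: [-1.5, -17.3, 8.7]
gripper_width: 0.0001
```

```bash
python3 - <<'E'
from h import *
go(cab(-.1443,.0),.066,CY)
E
```

```text
t 26.0 p [0.6654 0.1482 0.0654] cab -0.1451 -0.0006 jaw 1.192 tilt 0.45 F [ -1.5 -17.3   8.7] w 0.0001 j1,j6 [0.1  0.48]
 units now-axes [ 0.02  0.03 -0.02] turn -0.04  units after-turn [ 0.02  0.03 -0.02]
```

step_arm([
  [0,0.08,0,0],
  [0,0,0,0],
])

```text
time: 26.25
ee_pos: [0.6654, 0.1483, 0.0655]
orientation: [0.594, 3.085, -0.018]
contact_force: [-4.5, -23.2, 11.8]
gripper_width: -0.0
```

```bash
python3 - <<'E'
from h import *
go(cab(-.1443,.0),.066,CY)
E
```

```text
t 26.25 p [0.6654 0.1483 0.0655] cab -0.145 -0.0005 jaw 1.191 tilt 0.65 F [ -4.5 -23.2  11.8] w -0.0 j1,j6 [0.11 0.49]
 units now-axes [ 0.02  0.02 -0.02] turn -0.05  units after-turn [ 0.02  0.02 -0.02]
```

It is firmly on the stop: 6 N more force and no movement. Letting go.

step_arm([
  [0,-0.4,0,0],
  [0,-0.8,0,0],
  [0,-1,0,0],
  [0,-1,0,0],
  [0,-0.8,-0.3,0],
  [0,-0.5,-1,0],
  [0,0,-1,0],
  [0,0,-1,0],
  [0,0,-0.5,0],
  [0,0,0,0],
])

```text
time: 27.5
ee_pos: [0.6172, 0.0292, 0.1797]
orientation: [0.585, 3.085, 0.001]
contact_force: [-0.5, -0.3, 0.0]
gripper_width: -0.0005
```

step_arm([
  [0,-0.8,0,0],
  [0,-1,0,0],
  [0,-1,0,0],
  [0,-0.8,0,0],
  [0,-0.3,0,0],
  [0,0,0,0],
  [0,0,0,0],
])

```text
time: 28.38
ee_pos: [0.5739, -0.0791, 0.1783]
orientation: [-0.584, -3.086, -0.001]
contact_force: [1.0, 0.3, -0.8]
gripper_width: -0.0002
```

```bash
python3 - <<'E'
from h import *
go(cab(-.1443,.0),.066,CY)
for n in("side","top"): cv2.imwrite(f"pics/{n}11.png",imaging.snapshot(n))
crop("pics/side11.png",(300,120,410,205),6,"pics/s11c.png")
a=cv2.imread("pics/side0.png").astype(int);b=cv2.imread("pics/side11.png").astype(int)
E
```

```text
t 28.38 p [ 0.5739 -0.0791  0.1783] cab -0.3902 0.0014 jaw 1.196 tilt 0.04 F [ 1.   0.3 -0.8] w -0.0002 j1,j6 [-0.28  0.1 ]
 units now-axes [-0.05  8.2   3.75] turn 0.0  units after-turn [-0.05  8.2   3.74]
```

View pics/side11.png

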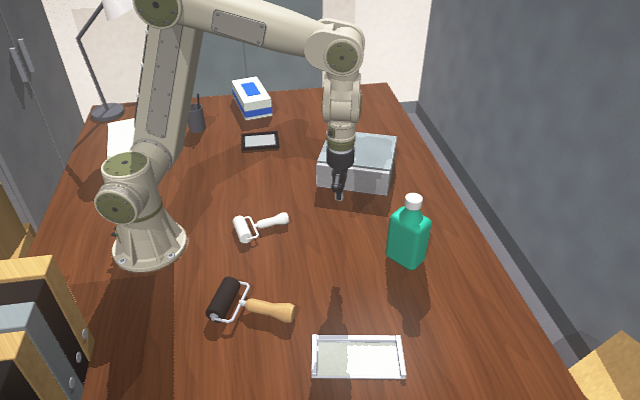

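View pics/s11c.png

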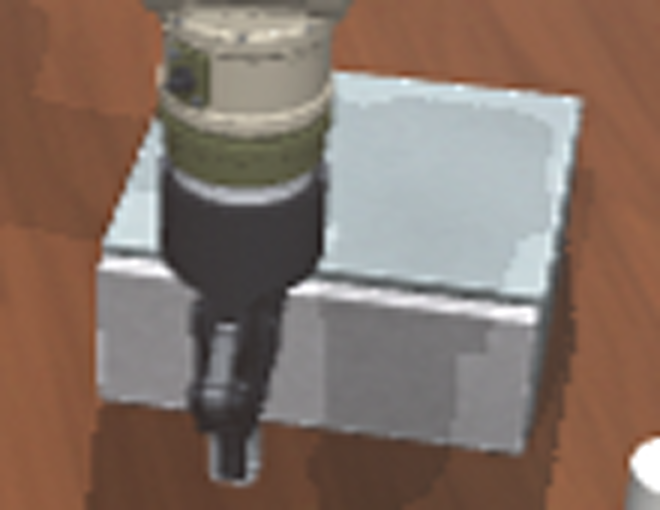

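View pics/top11.png

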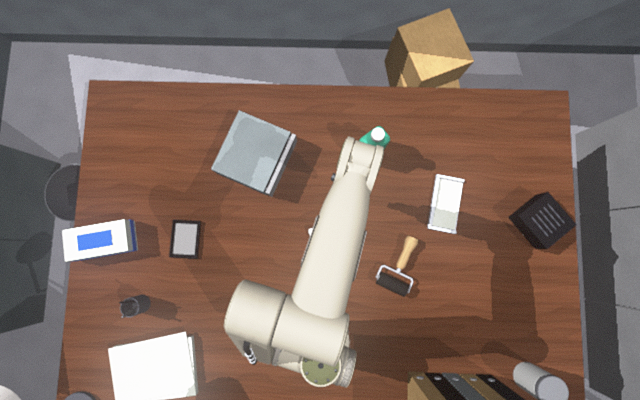

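The front's corners sit where they did in the first picture (crop (100,262), (540,310), (525,450)). The drawer is still latched about 2 s after release, and the bystanders have not moved. Handing in.

```bash
python3 -c "
from plant import ticket; print(ticket.job_done())"
```

```text
the job is handed in; nothing more can be done
None
```

The ink roller is in the drawer and the drawer is latched shut. I handed the job in at about 28.5 s of the 66 s allowed.

- **Opening:** I pressed the drawer front to its stop, which took 14 N with no further travel. It sprang out, and I drew it to about 0.162 m.
- **Roller:** I gripped the smaller black roller by the handle at about 25 mm opening. I lowered it until the tray floor took its weight before letting go; the picture showed it lying flat across the drawer.
- **Closing:** I pushed the drawer to the stop, where the force rose from about 17 to 23 N with no movement, then let go and backed off.
- **Last checks:** About 2 s after release, the drawer front was back where it was in the first picture. The jug, card holder and look-alike rollers looked unmoved in the final pictures, and the robot was touching nothing.
- **Small disagreements:** The handle's front end measured about 10 mm further forward than the description implied, and the drawer's outer edge a few mm off nominal. Neither affected the grasp or the fit.

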